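# Load a kiln shelf with a graduated set of cups in order of height

## Robot

A 6-joint arm with a two-finger parallel gripper is mounted at the origin on the work surface. World frame = base frame: x ahead of the robot, y to its left, z up, the work surface at z = 0. Lengths are in mm, angles in rad, forces in N, time in s.
With the tool pointing down it reaches from about 300 to 950 mm from the base axis. Payload 3.1 kg.
Tool frame: the origin (TCP) lies midway between the tips of the shut fingers; the grasp point (between the pads) lies 19 mm behind it; z points along the fingers, y is the direction in which the jaws open and shut (so a half turn about z gives the same grasp; the last joint's range is limited). The gripper opens to 85 mm and grips with 20 to 120 N. Pads are 22 mm wide; open, the fingers measure 114 mm over their backs; the gripper's body (76 mm by 85 mm) begins 54 mm behind the grasp point. The pads swing forward as they close: fully open they stand 13 mm farther back than shut.
Start: joints at [-1.276, 0.308, 1.634, -0, 1.2, -0.07], TCP at [222.95, -583.888, 211.172] pointing down, gripper open.
Joint ranges: [-3.06, 3.06], [-0.79, 1.96], [0.05, 2.63], [-1.19, 4.34], [0.05, 2.64], [-2.94, 2.94]. Speed limits (rad/s): [2.79, 2.79, 3.14, 3.14, 3.14, 3.14].

## Interface

Orientations are given as a unit quaternion [x, y, z, w].
In Python, from workcell import bot gives the robot as it stands. The module is installed in compiled form; this text tells all that it offers. Calls block until the motion is done:
- bot.move_pose(position, orientation): joint-space move of the TCP to a pose.
- bot.line_to(position, rotation=None, velocity=150): straight line of the TCP; rotation=None keeps the orientation; velocity is the mean speed in mm/s.
- bot.movej(angles): joint-space move.
- bot.grip(opening, effort=None): opening from 0.0 (shut) to 1.0 (fully open); effort is the grip in N (None keeps the last); returns when the fingers have stopped.
- bot.sleep(seconds).
- bot.solve_ik(position, orientation): joint angles nearest the present ones, or None.
- bot.read_state(): the state.
- bot.capture(name): name is "scene" or "side" or "wrist"; returns a dict with "frame" (480x640x3 uint8, blue, green, red), "intrinsics" (3x3 intrinsics, pixels), "R" (3x3) and "t" (3): a world point X has camera coordinates R X + t; the wrist camera has in their place "tool_from_camera" (4x4, takes a point from camera to tool coordinates, whose origin is the TCP and whose axes are the flange's). Camera axes: x right, y down, z forward; pixel columns grow to the right and rows downward; lengths in mm; the calibration is good to about 2 mm. A picture is of the moment at which its call begins: read the wrist's pose just before it. There is no depth.
A pose or a line that the arm cannot do raises bot.PlanningError and nothing moves.
- bot.hand_in(): hands the job in, once; it reports no verdict.
The state is a dict: "t": time; "joint_positions": joint angles; "joint_vel": joint speeds; "joint_efforts": joint torques, N m; "eef_pos": TCP position; "ee_rot": TCP orientation; "contact_force": force on the tool from outside, world axes, zero at the start; "moment": the same for the moment, N m; "width": opening from 0.0 (shut) to 1.0 (fully open).
Only numpy, scipy, OpenCV 4.12 (cv2) and the standard library are available. Lean on these libraries where they do the work, as an engineer would, in place of code of your own. Each camera call takes 0.05 s, during which the arm holds its last target. There are 200 camera calls.

## Task

Load the kiln shelf for firing: stand the four cups upright on the four setters, one to a setter and well centred on it, in order of height along the row, with the shortest beside the cone pack (so that the cones stay in view through the spy-hole) and the tallest beside the kiln post. Set the cups down gently, without dropping them, and leave the cone pack and the post where they stand.

Things in the scene. Friction and masses are not known exactly. Their poses are not given: they have to be found in the camera images.
- cup_a: shortest and narrowest of four loose open cups, off-white with small blue dots: straight-sided, 44 mm high, 40 mm outside diameter (foot 32 mm), wall 4 mm. Origin: centre of its underside, z up. At the start the cups stand upright in a row, in any order, centres 95 to 125 mm apart, on a wooden ware board (14 mm thick, flat on the table, nearer the robot than the kiln shelf).
- cup_b: second shortest of four loose open cups, off-white with small blue dots: straight-sided, 60 mm high, 48 mm outside diameter (foot 40 mm), wall 4 mm. Origin: centre of its underside, z up. At the start the cups stand upright in a row, in any order, centres 95 to 125 mm apart, on a wooden ware board (14 mm thick, flat on the table, nearer the robot than the kiln shelf).
- cup_c: second tallest of four loose open cups, off-white with small blue dots: straight-sided, 76 mm high, 56 mm outside diameter (foot 48 mm), wall 4 mm. Origin: centre of its underside, z up. At the start the cups stand upright in a row, in any order, centres 95 to 125 mm apart, on a wooden ware board (14 mm thick, flat on the table, nearer the robot than the kiln shelf).
- cup_d: tallest and widest of four loose open cups, off-white with small blue dots: straight-sided, 92 mm high, 64 mm outside diameter (foot 56 mm), wall 4 mm. Origin: centre of its underside, z up. At the start the cups stand upright in a row, in any order, centres 95 to 125 mm apart, on a wooden ware board (14 mm thick, flat on the table, nearer the robot than the kiln shelf).
- setter_a: one of four alike loose setters: flat white disc, 80 mm diameter, 7 mm thick. Origin: centre of its underside. They lie in a row, centres about 96 mm apart, along the middle of the kiln shelf (grey-buff slab 500 x 180 mm, top 36 mm above the table, so a setter's upper face is at 43 mm). The letters in the names say nothing about the order in the row.
- setter_b: one of four alike loose setters: flat white disc, 80 mm diameter, 7 mm thick. Origin: centre of its underside. They lie in a row, centres about 96 mm apart, along the middle of the kiln shelf (grey-buff slab 500 x 180 mm, top 36 mm above the table, so a setter's upper face is at 43 mm). The letters in the names say nothing about the order in the row.
- setter_c: one of four alike loose setters: flat white disc, 80 mm diameter, 7 mm thick. Origin: centre of its underside. They lie in a row, centres about 96 mm apart, along the middle of the kiln shelf (grey-buff slab 500 x 180 mm, top 36 mm above the table, so a setter's upper face is at 43 mm). The letters in the names say nothing about the order in the row.
- setter_d: one of four alike loose setters: flat white disc, 80 mm diameter, 7 mm thick. Origin: centre of its underside. They lie in a row, centres about 96 mm apart, along the middle of the kiln shelf (grey-buff slab 500 x 180 mm, top 36 mm above the table, so a setter's upper face is at 43 mm). The letters in the names say nothing about the order in the row.
- cone_pack: witness cone pack: brown clay bar 85 x 26 mm, 14 mm high, with three slim pale cones in a line on it, 68 mm high in all. Loose; stands on the kiln shelf beyond one end of the row of setters (either end), the bar across the row, centre about 78 mm from the next setter's centre. Origin: centre of its underside.
- kiln_post: kiln post: an upright square tube of refractory, 40 x 40 mm and 75 mm high. Loose, stands on the kiln shelf beyond the other end of the row of setters. Origin: centre of its underside.
Not all that is in view belongs to the job. What is shaped like the cup_b but green or pink is not meant.

How it is judged (in metres and radians):
At the end, for the whole second after the job is handed in: Each cup stands upright (0.1 rad) and at rest on a setter on the shelf (underside 39 to 47 mm above the table), centred within 12 mm; from the cone pack's centre, cup_a stands 33 to 123 mm away, cup_b 129 to 219, cup_c 225 to 315, cup_d 321 to 411 mm ((horizontal distance between cup_a and setter_a below 0.012 m or horizontal distance between cup_a and setter_b below 0.012 m or horizontal distance between cup_a and setter_c below 0.012 m or horizontal distance between cup_a and setter_d below 0.012 m) and horizontal distance between cup_a and cone_pack between 0.033 and 0.123 m and height (world z) of cup_a between 0.039 and 0.047 m and angle between each of cup_a, cup_b, cup_c, cup_d's own z axis and vertical below 0.1 rad and linear speed of each of cup_a, cup_b, cup_c, cup_d below 0.02 m/s and (horizontal distance between cup_b and setter_a below 0.012 m or horizontal distance between cup_b and setter_b below 0.012 m or horizontal distance between cup_b and setter_c below 0.012 m or horizontal distance between cup_b and setter_d below 0.012 m) and horizontal distance between cup_b and cone_pack between 0.129 and 0.219 m and height (world z) of cup_b between 0.039 and 0.047 m and (horizontal distance between cup_c and setter_a below 0.012 m or horizontal distance between cup_c and setter_b below 0.012 m or horizontal distance between cup_c and setter_c below 0.012 m or horizontal distance between cup_c and setter_d below 0.012 m) and horizontal distance between cup_c and cone_pack between 0.225 and 0.315 m and height (world z) of cup_c between 0.039 and 0.047 m and (horizontal distance between cup_d and setter_a below 0.012 m or horizontal distance between cup_d and setter_b below 0.012 m or horizontal distance between cup_d and setter_c below 0.012 m or horizontal distance between cup_d and setter_d below 0.012 m) and horizontal distance between cup_d and cone_pack between 0.321 and 0.411 m and height (world z) of cup_d between 0.039 and 0.047 m); the robot touches nothing.
It fails at once if the cone pack is shifted by more than 15 mm (distance of cone_pack from where it was at the start of the episode above 0.015 m).
It fails at once if the kiln post is shifted by more than 15 mm (distance of kiln_post from where it was at the start of the episode above 0.015 m).
It fails at once if a cup is dropped (moves faster than 0.5 m/s, as after a fall of some 13 mm, with the fingers off it) ((linear speed of cup_a above 0.5 m/s and contact force between the fingers and cup_a below 0.05 N) or (linear speed of cup_b above 0.5 m/s and contact force between the fingers and cup_b below 0.05 N) or (linear speed of cup_c above 0.5 m/s and contact force between the fingers and cup_c below 0.05 N) or (linear speed of cup_d above 0.5 m/s and contact force between the fingers and cup_d below 0.05 N)).
It also fails if it takes over 109 s, if anything falls off the work surface, if the arm or the gripper's body presses on something with over 40 N, if the wrist force passes 120 N, or if a joint passes its speed limit or range.

## Working session

There is one attempt and no reset: what is moved stays moved. The work goes in short steps, each a Python script; the robot and the scene stay as the last script left them, time stands still between calls to the robot, and variables do not carry over. Pictures are saved under pics/ and viewed, about 12 in all and at most 16, crops included, and the job is handed in when it is done.

```bash
mkdir -p pics; python3 - <<'E'
from workcell import bot
import cv2,json
for n in("scene","side"):
    c=bot.capture(n);cv2.imwrite(f"pics/{n}0.png",c["frame"]);print(n,c["intrinsics"],c["R"],c["t"])
s=bot.read_state();print(s["t"],s["eef_pos"],s["ee_rot"],bot.capture("wrist")["tool_from_camera"])
E
```

```text
scene [[466.60358158   0.         313.31750075]
 [  0.         466.60358158 242.68500115]
 [  0.           0.           1.        ]] [[-0.74422904  0.66790293  0.00536878]
 [ 0.57521337  0.64499128 -0.50310617]
 [-0.3394889  -0.37133803 -0.86420793]] [ 360.33542326 -284.53249204 1053.39384883]
side [[573.27390171   0.         325.08745278]
 [  0.         573.27390171 247.2458638 ]
 [  0.           0.           1.        ]] [[-0.81968197 -0.5727227  -0.01049688]
 [-0.42226733  0.6165292  -0.6645164 ]
 [ 0.38705526 -0.54025962 -0.74719995]] [418.40500245 249.64559859 732.16960913]
0.1 [ 222.71712599 -583.10603611  210.07352158] [ 9.83412299e-01  1.81381151e-01 -1.18979327e-04 -1.05530789e-03] [[-6.54336900e-04 -9.59472699e-01 -2.81800838e-01  7.29542992e+01]
 [ 9.99999744e-01 -5.46165261e-04 -4.62404855e-04 -6.84674271e-01]
 [ 2.89755006e-04 -2.81801068e-01  9.59472811e-01 -1.61222740e+02]
 [ 0.00000000e+00  0.00000000e+00  0.00000000e+00  1.00000000e+00]]
```

View pics/scene0.png

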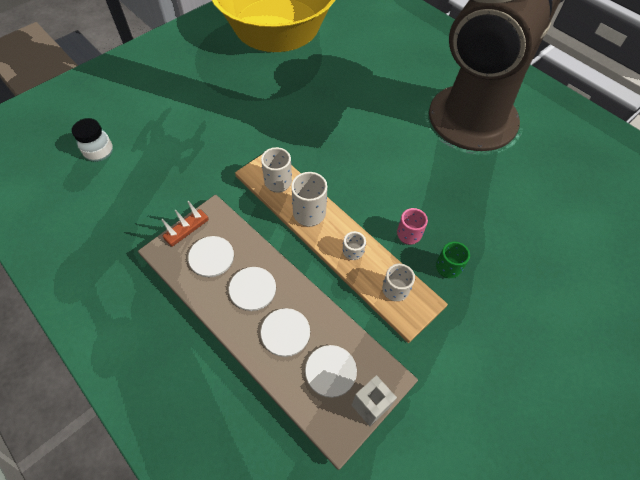

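View pics/side0.png

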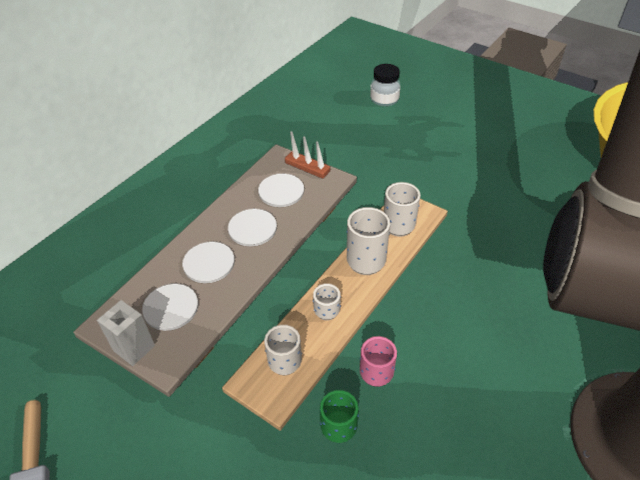

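Scene view, cups along the board from the cone end: dotted cups at about (277,170), (309,198), (354,245) and (398,283), which by size are c, d, a and b. The pink (412,226) and green (454,260) cups are decoys. The cone pack is at (186,228) and the post at (376,398). I'll confirm this in one enlarged crop.

```bash
cat > h.py <<'E'
from workcell import bot
import numpy as np, cv2
def ray(c,uv,z,Rwc=None,o=None):
    d=np.linalg.inv(c["intrinsics"])@[uv[0],uv[1],1]
    if Rwc is None: Rwc=c["R"].T; o=-c["R"].T@c["t"]
    d=Rwc@d; return o+d*(z-o[2])/d[2]
E
python3 - <<'E'
from h import *
import cv2
a=cv2.imread("pics/scene0.png")[135:345,195:455]
cv2.imwrite("pics/crop1.png",cv2.resize(a,None,fx=2.8,fy=2.8,interpolation=cv2.INTER_CUBIC))
def blobs(img):
    h=cv2.cvtColor(img,cv2.COLOR_BGR2HSV); m=((h[...,1]<30)&(h[...,2]>110)).astype(np.uint8)
    m=cv2.morphologyEx(m,cv2.MORPH_OPEN,np.ones((3,3)))
    n,_,s,c=cv2.connectedComponentsWithStats(m); return [(s[i],c[i]) for i in range(1,n) if s[i][4]>300]
for n in("scene","side"):
    c=bot.capture(n)
    for s,ce in blobs(c["frame"]): print(n,s,ce.round(1),ray(c,ce,43).round(1))
c=bot.capture("scene");d=bot.capture("side")
S=[(211,256.5),(252,288.5),(285.5,332),(331,371)];T=[(281,190),(252,227),(208.5,262),(170.5,307)]
for p,q in zip(S,T): print("setter",ray(c,p,43).round(),ray(d,q,43).round())
for p,q,k,h in zip([(277,157),(310,184),(355,241),(400,276)],[(402,193),(368.5,222),(327,293),(283,337)],"cdab",(76,92,44,60)):
    print(k,ray(c,p,14+h).round(),ray(d,q,14+h).round())
print("cone",ray(c,(186,232),36).round(),"post",ray(c,(377,396),111).round(),ray(d,(121,318),111).round())
print("pink",ray(c,(412,220),60).round(),"green",ray(c,(454,253),60).round())
E
```

```text
scene [596   0  44  23 325] [620.1   9.3] [-534.5   31.9   43. ]
scene [547  26  93  60 996] [594.8  55.5] [-327.4   85.    43. ]
scene [ 531   45  109   64 1602] [590.4  75.1] [-259.3  114.9   43. ]
scene [ 78 132  34  28 570] [ 96.5 147.5] [ 684.4 -434.7   43. ]
scene [ 188  236   46   41 1478] [210.6 256.1] [658.8 -76.4  43. ]
scene [ 229  267   47   44 1632] [251.9 288.2] [642.9  20.8  43. ]
scene [ 261  308   49   49 1876] [284.9 331.9] [651.  117.1  43. ]
scene [ 305  345   52   52 2096] [330.5 370.5] [638.5 211.3  43. ]
scene [356 376  40  43 774] [376.2 396.8] [614.3 286.1  43. ]
side [    0     0   627   270 59320] [176.7  79.3] [1051.7 -221.    43. ]
side [371  81  29  23 562] [384.8  92.3] [ 658.1 -427.7   43. ]
side [ 258  173   46   34 1253] [280.7 189.7] [654.2 -72.2  43. ]
side [ 347  182   73   92 3774] [380.4 226.6] [465.9 -93.8  43. ]
side [ 228  208   49   39 1487] [251.9 226.9] [638.   24.8  43. ]
side [ 182  241   53   42 1732] [208.1 261.8] [646.2 120.4  43. ]
side [ 143  283   55   48 2045] [170.1 306.2] [633.9 214.1  43. ]
side [313 284  27  35 702] [326.2 300.6] [453.5  77.9  43. ]
side [  97  301   57   65 2109] [126.1 332.3] [652.5 281.1  43. ]
side [ 265  326   35   48 1267] [283.1 348.9] [455.4 177.8  43. ]
side [ 10 466  35  14 354] [ 29.8 474.1] [596.1 480.4  43. ]
setter [659. -75.  43.] [653. -72.  43.]
setter [643.  21.  43.] [638.  25.  43.]
setter [650. 118.  43.] [645. 120.  43.]
setter [638. 212.  43.] [633. 215.  43.]
c [ 451. -140.   90.] [ 455. -137.   90.]
d [455. -42. 106.] [457. -38. 106.]
a [455.  76.  58.] [454.  75.  58.]
b [454. 179.  74.] [453. 177.  74.]
cone [ 662. -151.   36.] post [629. 291. 111.] [625. 290. 111.]
pink [348. 114.  60.] green [345. 208.  60.]
```

View pics/crop1.png

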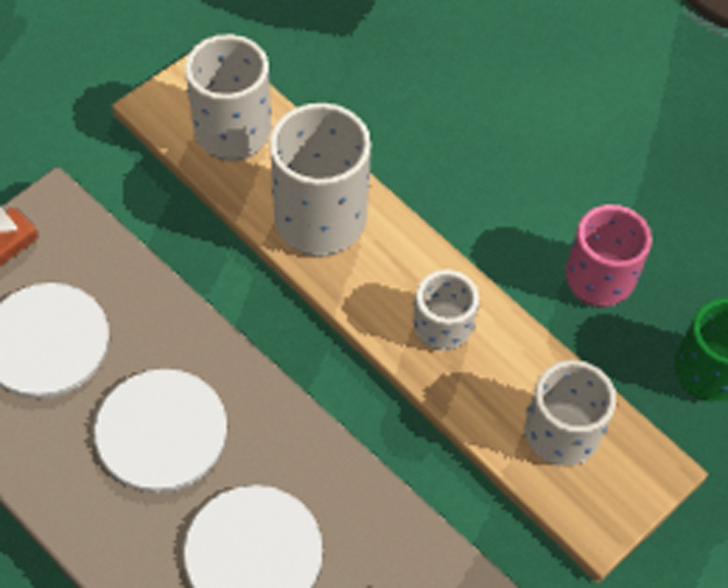

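The rough positions agree between the two cameras to within about 5 mm, and the spacings match the brief. The crop confirms the order c, d, a, b. Next is a wrist view from above, with the jaws along world x.

```bash
cat >> h.py <<'E'
from scipy.spatial.transform import Rotation
def wrist():
    s=bot.read_state(); c=bot.capture("wrist"); R=Rotation.from_quat(s["ee_rot"]).as_matrix(); T=c["tool_from_camera"]
    return c,R@T[:3,:3],R@T[:3,3]+s["eef_pos"]
def proj(c,Rwc,o,X):
    p=c["intrinsics"]@(Rwc.T@(np.array(X)-o)); return p[:2]/p[2]
E
python3 - <<'E'
from h import *
r=.70710678
for q in([r,r,0,0],[r,-r,0,0]):
    for p in([455,20,330],[453,-138,40],[453,178,40],[640,213,60],[656,-74,60]):
        a=bot.solve_ik(p,q); print(q[1],p,None if a is None else np.round(a,2))
q=[r,r,0,0] if abs(bot.solve_ik([455,20,330],[r,r,0,0])[5])<abs(bot.solve_ik([455,20,330],[r,-r,0,0])[5]) else [r,-r,0,0]
print(q)
bot.move_pose([550,70+ (50 if q[1]<0 else -50),400],q); bot.sleep(.5)
c,R,o=wrist(); cv2.imwrite("pics/w1.png",c["frame"]); np.savez("w1.npz",K=c["intrinsics"],R=R,o=o); print(c["intrinsics"],bot.read_state()["eef_pos"],bot.read_state()["t"])
for X in([656,-74,43],[641,23,43],[648,119,43],[636,213,43],[453,-138,90],[456,-40,106],[454,76,58],[453,178,74]): print(X,proj(c,R,o,X).round(1))
E
```

```text
0.70710678 [455, 20, 330] [-0.05 -0.12  1.86 -0.    1.4  -0.05]
0.70710678 [453, -138, 40] [-0.39  0.27  2.09 -0.    0.78 -0.39]
0.70710678 [453, 178, 40] [ 0.28  0.29  2.07 -0.    0.78  0.28]
0.70710678 [640, 213, 60] [ 0.26  0.56  1.6  -0.    0.98  0.26]
0.70710678 [656, -74, 60] [-0.18  0.54  1.64 -0.    0.96 -0.18]
-0.70710678 [455, 20, 330] None
-0.70710678 [453, -138, 40] [-0.39  0.27  2.09 -0.    0.78  2.75]
-0.70710678 [453, 178, 40] [ 0.28  0.29  2.07 -0.    0.78 -2.86]
-0.70710678 [640, 213, 60] [ 0.26  0.56  1.6  -0.    0.98 -2.88]
-0.70710678 [656, -74, 60] NoneTraceback (most recent call last):
  File "<stdin>", line 6, in <module>
TypeError: 'NoneType' object is not subscriptable
```

```bash
python3 - <<'E'
from h import *
r=.70710678;q=[r,r,0,0]
bot.move_pose([550,100,400],q); bot.sleep(.5)
c,R,o=wrist(); cv2.imwrite("pics/w1.png",c["frame"]); np.savez("w1.npz",K=c["intrinsics"],R=R,o=o); print(c["intrinsics"],bot.read_state()["eef_pos"],bot.read_state()["t"])
for X in([656,-74,43],[641,23,43],[648,119,43],[636,213,43],[453,-138,90],[456,-40,106],[454,76,58],[453,178,74]): print(X,proj(c,R,o,X).round(1))
E
```

```text
[[415.78578019   0.         322.2131904 ]
 [  0.         415.78578019 237.98949056]
 [  0.           0.           1.        ]] [550.00504579  99.97199971 399.99289218] 3.65
[656, -74, 43] [399.3 304.5]
[641, 23, 43] [391.6 236.1]
[648, 119, 43] [400.9 161.3]
[636, 213, 43] [394.8  79.9]
[453, -138, 90] [246.8 365.5]
[456, -40, 106] [242.8 301.5]
[454, 76, 58] [243.1 198.1]
[453, 178, 74] [234.7 111.1]
```

View pics/w1.png

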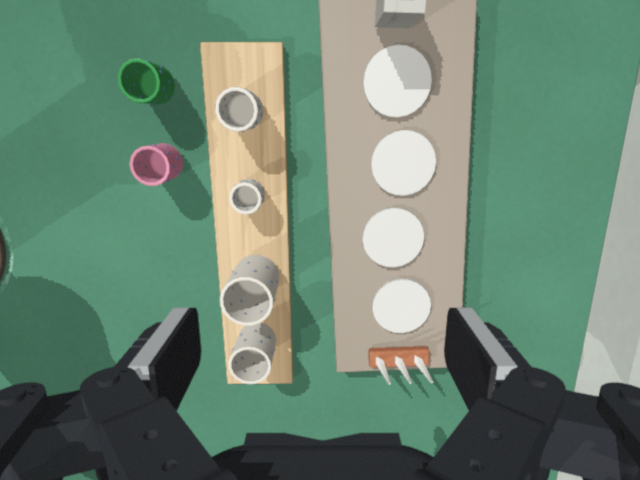

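Setters at pixels (402,306), (393,237), (403,162), (397,80) and cup rims at c(251,364), d(247,301), a(247,197), b(238,109) all fall within 4 px of the predictions, so the wrist camera agrees. Starting with cup_a.

```bash
cat >> h.py <<'E'
Q=[.70710678,.70710678,0,0]
CUP=dict(a=(456,76.5,44,12),b=(455,178.5,60,18),c=(454.5,-138,76,24),d=(458,-40,92,32))
SET=dict(a=(657,-74.5),b=(641.5,22),c=(648.5,118.5),d=(636.5,212.5))
UP=150
def fz(): return bot.read_state()["contact_force"][2]
def pick(k):
    x,y,h,g=CUP[k]
    bot.grip(1.0,30)
    bot.move_pose([x,y,UP+g+14],Q); bot.line_to([x,y,14+g],velocity=100)
    bot.grip(0.0,30); print("grip width",bot.read_state()["width"]*85)
    bot.line_to([x,y,14+g+8],velocity=40); bot.line_to([x,y,UP+g],velocity=150)
    print("held",bot.read_state()["width"]*85)
def place(k):
    x,y=SET[k]; g=CUP[k][3]
    bot.line_to([x,y,UP+g],velocity=150); bot.line_to([x,y,43+g+6],velocity=100); bot.sleep(.3)
    f0=fz(); z=43+g+6
    while z>43+g-3:
        z-=.7; bot.line_to([x,y,z],velocity=12)
        if fz()-f0>2.5: break
    print("down: tip-nominal",round(z-43-g,1),"df",round(fz()-f0,1))
    w=bot.read_state()["width"]; bot.grip(min(1,w+.1)); bot.grip(1.0)
    bot.line_to([x,y,UP+g],velocity=120); print("t",bot.read_state()["t"])
E
python3 - <<'E'
from h import *
pick("a"); place("a")
bot.move_pose([600,60,330],Q); bot.sleep(.3)
c,R,o=wrist(); cv2.imwrite("pics/w2.png",c["frame"])
print(proj(c,R,o,[657,-74.5,43]).round(1),proj(c,R,o,[657,-74.5,87]).round(1))
E
```

```text
grip width 38.21326283774523
held 38.2103379716357
down: tip-nominal -0.3 df 5.4
t 15.6333
[371.1 299.6] [375.7 317.1]
```

View pics/w2.png

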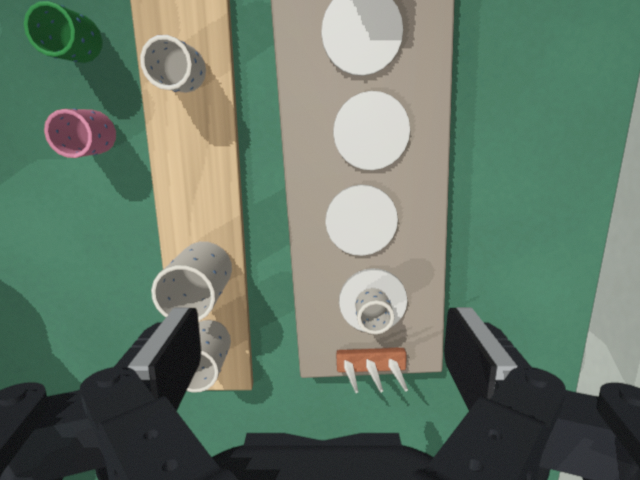

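Cup_a stands on its setter (setter centre (373,301), rim (376,316)). That is about 3 mm off centre in y, so I'll shift y by −2 mm and do the rest.

```bash
python3 - <<'E'
from h import *
for k in "bcd":
    SET[k]=(SET[k][0],SET[k][1]-2)
    pick(k); place(k)
bot.move_pose([450,0,400],Q); bot.sleep(.3)
for n in("scene","side"):
    c=bot.capture(n);cv2.imwrite(f"pics/{n}2.png",c["frame"])
    for k in "abcd":
        x,y=SET[k]
        print(n,k,[(c["intrinsics"]@(p:=c["R"]@[x,y,z]+c["t"])/p[2])[:2].round(1) for z in(43,43+CUP[k][2])])
a=cv2.imread("pics/scene2.png")[165:445,130:430];cv2.imwrite("pics/s2c.png",cv2.resize(a,None,fx=2.1,fy=2.1,interpolation=cv2.INTER_CUBIC))
a=cv2.imread("pics/side2.png")[115:395,60:380];cv2.imwrite("pics/d2c.png",cv2.resize(a,None,fx=2.1,fy=2.1,interpolation=cv2.INTER_CUBIC))
E
```

```text
grip width 46.934941464426934
held 46.37794665174917
down: tip-nominal -0.3 df 6.5
t 28.675
grip width 55.40844087364334
held 55.40896763653514
down: tip-nominal 0.4 df 3.2
t 40.6333
grip width 63.13206324606616
held 62.83543945256977
down: tip-nominal 0.4 df 3.5
t 52.4083
scene a [array([212. , 256.2]), array([207.3, 243.6])]
scene b [array([252.3, 287.4]), array([248.2, 271.4])]
scene c [array([285.9, 330.7]), array([283.5, 313.1])]
scene d [array([331.1, 369.2]), array([333.6, 351.2])]
side a [array([280.2, 188.3]), array([278.4, 168.8])]
side b [array([252.1, 224.3]), array([248.1, 197.6])]
side c [array([208.7, 259.5]), array([200.2, 225.6])]
side d [array([170.6, 303.8]), array([156., 263.])]
```

View pics/s2c.png

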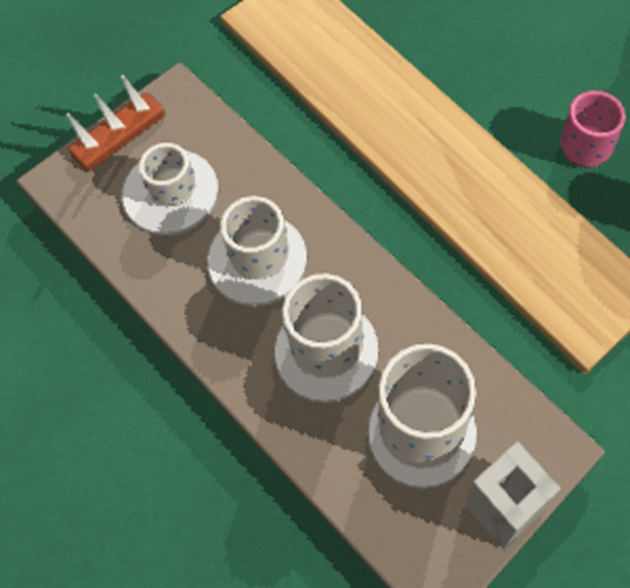

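View pics/d2c.png

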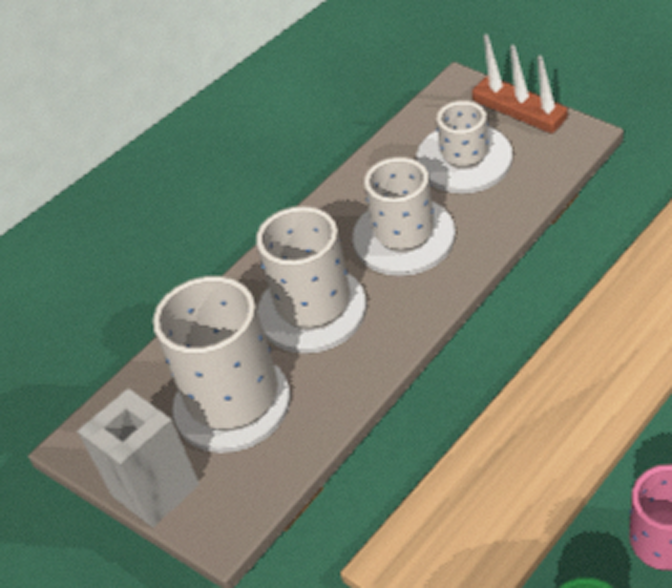

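Both views show a, b, c, d in order from the cone pack to the post, each upright on its own setter. Now the centring numbers.

```bash
python3 - <<'E'
from h import *
D=dict(scene=([(208.1,244.5),(250.7,271.4),(283.6,313.6),(333.3,351.2)],[(211,255.5),(252.4,287),(285.6,332.3),(331,371.5)]),
 side=([(280,171.2),(249,200.2),(201.7,227.4),(157.6,265)],[(281.2,189.8),(252.2,226),(208.5,261.2),(170.2,305)]))
for n,(r,s) in D.items():
    c=bot.capture(n)
    for k,a,b in zip("abcd",r,s):
        A=ray(c,a,43+CUP[k][2]);B=ray(c,b,43);print(n,k,(A-B)[:2].round(1),B[:2].round())
r=bot.read_state();print(r["t"],r["contact_force"].round(2) if hasattr(r["contact_force"],"round") else r["contact_force"])
E
```

```text
scene a [-0.6  4.6] [658. -77.]
scene b [-2.4  3. ] [641.  20.]
scene c [-1.7 -1.1] [651. 118.]
scene d [-2.2 -2.9] [639. 213.]
side a [-2.1  1.1] [653. -72.]
side b [-2.5  0.9] [639.  23.]
side c [-2.3 -1.2] [646. 119.]
side d [-3.3 -0.6] [635. 212.]
54.2417 [0.11 0.11 0.27]
```

All cups are within about 5 mm of centre (limit 12), the arm is clear, and 54 s have gone.

```bash
python3 -c "
from workcell import bot
print(bot.hand_in())"
```

```text
the job is handed in; nothing more can be done
None
```

All four cups are standing upright on the setters in order of height: cup_a beside the cone pack, then cup_b, cup_c, and cup_d beside the kiln post. I lowered each one until it touched the setter before letting go, and handed the job in at about 54 s on the robot's clock. The hand-in gave no verdict.

- **Centring:** in both fixed cameras, every cup came out within about 5 mm of its setter's centre, against a limit of 12 mm.
- **Disagreement:** the cameras differed from each other by up to about 5 mm in absolute position and 4 mm in cup-to-setter offset. This is well inside the limit.
- **Cone pack and post:** both looked where they had been, but I did not measure their final positions.
- **Arm:** it was clear of everything and read almost no outside force. No check failed.

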